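# Let down the glazed lid of a router-bit case

### The job

The glass lid of the router-bit case stands propped open on a steel stay. With a fingertip reaching in under the lid, push the stay away from you until it slips off and the lid drops; catch the lid on the outside of your fingers while it is still well open, and let it down on them softly, without a bang, until it is fully shut with the stay folded away inside. Only push and support: grip nothing, do not raise the lid to free the stay, and leave the small tin, the sanding block and the yellow screwdriver where they are.

Things in the scene. Friction and masses are not known exactly. Their poses are not given: they have to be found in the camera images.
- case: Wooden case standing fast on the bench, open-topped, 160 mm deep (x), 200 mm wide (y), rim 80 mm high, walls 10 mm. Origin: centre of its underside; x points from its front to its back, y along its width, z up. The lid's hinge runs along y at x = +80 mm, z = 81 mm. Router bits stand in a wooden block inside, all below z = 72 mm.
- lid (a joint): Lid angle, rad: 0 shut, 0.70 propped on the stay at the start, rising from the hinge at the back to the front edge; grows as raised. Wooden frame, 178 mm from hinge line to front edge, 200 mm wide, 14 mm thick, glass pane about flush below, 0.34 to 0.61 kg. The hinge is nearly free: unsupported, it slams. Shut, its underside is at z = 81 mm in the case frame.
- lid_lip (a point): Middle of the lid's lower front edge. Axes: x from front edge to hinge along the lid, y along the width, z through its thickness (0 underside, 14 mm top). The front rail overhangs the case's front wall by 18 mm when shut, so a fingertip in front of the wall can carry it from below all the way down.
- stay (a joint): Stay angle, rad: 0 propping the lid, grows as its upper end is pushed to the back and down, 0.85 folded in the case. Steel rod 6 mm thick, 103 mm long, 76 mm to the -y side of the case's middle, pivot at x = -63, z = 59 mm in the case frame; at 0 it leans back 0.70 rad from upright, square to the lid, its brass roller under a keeper on the lid 95 mm from the hinge line.
- stay_push (a point): Point on the stay's axis 30 mm below the roller, where a fingertip pushes its front side. Axes: z up along the rod, y as the case's. A push of 2 to 6 N drives the roller over the keeper's low ridge; after about 8 mm of push (0.1 rad) the stay no longer carries the lid and folds back under it as it falls.
- tin_small: Black tin, upright, 40 mm across and 75 mm high, on the bench to the +y side of the case; not to be moved. Origin: centre of its underside.
- sanding_block: Light brown block, 60 x 110 x 30 mm, on the bench to the -y side of the case; not to be moved. Origin: centre of its underside.
- screwdriver_yellow: Screwdriver with yellow handle, 177 mm long, 23 mm thick, on the bench behind the case; not to be moved. Origin: centre of its underside.

How it is judged:
On the way, in this order (a step that is already met when the one before it is completed fails the run):
1. a fingertip presses on the stay while it still props the lid (contact force between the fingers and stay above 0.6 N and value of joint stay below 0.12 rad and value of joint lid above 0.62 rad), for 0.04 s.
2. the stay is pushed off and the lid, still well open, rests on the fingers (value of joint stay above 0.12 rad and value of joint lid between 0.2 and 0.68 rad and velocity of joint lid between -1.2 and 0.6 rad/s and contact force between the fingers and lid above 0.3 N), for 0.2 s.
At the end, for the whole second after the job is handed in: The lid is fully shut (within 0.02 rad) and at rest, the stay lies folded inside the case (beyond 0.7 rad), and the tin, the sanding block and the screwdriver are within 20 mm of where they stood (value of joint lid below 0.02 rad and velocity of joint lid between -0.1 and 0.1 rad/s and value of joint stay above 0.7 rad and distance of each of tin_small, sanding_block, screwdriver_yellow from where it was at the start of the episode below 0.02 m); the robot touches nothing.
It fails at once if the lid comes down with a bang: over its last 0.15 rad (27 mm at the front edge) it closes faster than 1.5 rad/s (0.27 m/s at the front edge) (value of joint lid below 0.15 rad and velocity of joint lid below -1.5 rad/s).
It fails at once if the lid is raised more than 0.10 rad above where it stood (value of joint lid above 0.8 rad).
It fails at once if the lid is gripped between the fingers (x of the grasp point in the frame of lid_lip between -0.004 and 0.178 m and y of the grasp point in the frame of lid_lip between -0.104 and 0.104 m and z of the grasp point in the frame of lid_lip between 0 and 0.014 m).
It fails at once if the stay is gripped between the fingers (contact force between the fingers and stay above 0.3 N and x of the grasp point in the frame of stay_push between -0.005 and 0.005 m and y of the grasp point in the frame of stay_push between -0.006 and 0.006 m and z of the grasp point in the frame of stay_push between -0.07 and 0.03 m).
It fails at once if a bystander is moved more than 20 mm or lifted (distance of any of tin_small, sanding_block, screwdriver_yellow from where it was at the start of the episode above 0.02 m).
It also fails if it takes over 48 s, if anything falls off the work surface, if the arm or the gripper's body presses on something with over 40 N, if the wrist force passes 120 N, or if a joint passes its speed limit or range.

### The arm

A 6-joint arm with a two-finger parallel gripper is mounted at the origin on a cart in front of the work surface, level with it; the furniture and walls round the work are solid. World frame = base frame: x ahead of the robot, y to its left, z up, the work surface at z = 0. Lengths are in m, angles in rad, forces in N, time in s.
With the tool pointing down it reaches from about 0.4 to 0.825 m from the base axis. Payload 7 kg.
Tool frame: the origin (TCP) lies midway between the tips of the shut fingers; the grasp point (between the pads) lies 19 mm behind it; z points along the fingers, y is the line along which they close (so a half turn about z gives the same grasp; the last joint's range is limited). The gripper opens to 88 mm and grips with 3 to 60 N. Pads are 19 mm wide; open, the fingers measure 130 mm over their backs; the gripper's body (78 mm by 193 mm) begins 47 mm behind the grasp point.
Start: joints at [-0.907, 0.359, 0.012, 0, -1.224, -0.288], TCP at [0.248, -0.628, 0.227] pointing down, gripper open.
Joint ranges: [-3.07, 3.07], [-1.43, 2.12], [-1.02, 1.25], [-3.03, 1.67], [-3.05, -0], [-3.03, 3.03]. Speed limits (rad/s): [2.39, 2.39, 3.01, 3.14, 3.14, 3.14].

### API

Orientations are given as [roll, pitch, yaw] about the fixed x, y, z axes, in that order (R = Rz(yaw) Ry(pitch) Rx(roll)).
In Python, from station import arm, grab_frame, camera_params, spot_in gives the robot as it stands.
- The arm moves only by the shell command python3 -m jog 'ROWS' [FORCE]. ROWS is JSON, a list that holds one entry, the list of rows, each a list of 7 numbers: the shift along the tool's x, y, z in mm, then the turn, a rotation vector about the tool's x, y, z in rad, then the finger opening in mm, from 0 to 87.6. In form: [[[x, y, z, wx, wy, wz, fingers], ...]]. A call has 1 to 20 rows; each row is the pose to reach, as a shift and turn from the pose commanded when the call began, along the tool's axes at that moment; what a row does not reach only later rows make up. A row lasts 1/8 s, in which the tool goes at most 62.5 mm and 10.7 degrees, less where a joint would pass 70% of its speed; a pose out of reach is approached as far as the arm can. A call with a gripper value outside its range is refused whole. The fingers move at their own pace and stop on an object; FORCE is the grip in N (left out, the last holds). Time passes only in rows, so rows that repeat a pose let the fingers close. It gives the time, the measured TCP pose, the force, the opening and the grip force at its end, in the units of the state.
- arm.get_state(): the state, without advancing time (a new reading comes with each control period).
- grab_frame(name): name is "scene" or "top" or "wrist"; returns (picture, depth): 384x512x3 uint8, blue, green, red; 384x512 float32, m along the optical axis (not along the pixel's ray), 0 where there is no reading.
- camera_params(name): a dict with "mtx" (3x3 intrinsics, pixels), "R" (3x3) and "t" (3): a world point X has camera coordinates R X + t. Camera axes: x right, y down, z forward; pixel columns grow to the right and rows downward; lengths in m; the calibration is good to about 2 mm. The wrist camera is an equidistant fisheye: a pixel r from the principal point sees the ray r / f radians off the axis. A picture is of the moment at which its call begins: read the wrist's pose just before it. camera_params takes no time and is no camera call; for the wrist camera it gives the pose at the moment of the call.
- arm.job_done(): hands the job in; it is judged then, once.
Trained networks look in the newest picture that a camera, given by its name, has taken for a name from the list of things; names that differ only in an ending like _2 or _b are one class to them, and where a whole thing is asked for, a point or a joint stands for the part that bears it (a point fixed in the world has none). Each returns a list of dicts, best first, with "confidence" (0 to 1); they miss things now and then, are a little off and sometimes report something else, mostly with a low value. They report only what shows in the picture. A call takes as long as a camera call.
- spot_in(query, camera): "uv" ([column, row] in pixels, amid what is visible of it).
The state is a dict: "t": time; "q": joint angles; "qd": joint speeds; "joint_efforts": joint torques, N m; "eef_pos": TCP position; "ee_rot": TCP orientation; "force": force on the tool from outside, world axes, zero at the start; "moment": the same for the moment, N m; "width": finger opening in m; "gripper_force": force on a finger pad.
Only numpy, scipy, OpenCV 4.12 (cv2) and the standard library are available. Lean on these libraries where they do the work, as an engineer would, in place of code of your own. Each camera call takes 0.05 s, during which the arm holds its last target. There are 200 camera calls.

## Working session

There is one attempt and no reset: what is moved stays moved. The work goes in short steps, Python scripts to look and compute and a shell command to move; the robot and the scene stay as the last step left them, time stands still between calls to the robot, and variables do not carry over. Pictures are saved under pics/ and viewed, at most 10 in all, crops included, and the job is handed in when it is done.

```bash
mkdir -p pics; ls
python3 - <<'E'
from station import *
import cv2,numpy as np
ims=[]
for n in("scene","top"):
    p,d=grab_frame(n); cv2.imwrite(f"pics/{n}1.png",p); np.save(f"pics/{n}1.npy",d)
    c=camera_params(n); print(n,c["mtx"].tolist(),np.round(c["R"],4).tolist(),c["t"])
    for q in("case","lid","lid_lip","stay","stay_push","tin_small","sanding_block","screwdriver_yellow"):
        r=spot_in(q,n)[:1]
        for k in r:
            u,v=map(int,k["uv"]); z=d[v,u]
            X=c["R"].T@(np.linalg.inv(c["mtx"])@[u*z,v*z,z]-c["t"])
            print(n,q,u,v,round(k["confidence"],2),X.round(3))
print(arm.get_state())
E
```

```text
pics
scene [[350.0991473682598, 0.0, 253.23855050673777], [0.0, 350.0991473682598, 197.43809923026], [0.0, 0.0, 1.0]] [[0.7836, 0.6213, -0.0012], [0.5413, -0.6836, -0.4896], [-0.305, 0.383, -0.872]] [-0.41607427 -0.41156825  1.18328553]
scene case 247 172 0.77 [ 0.617 -0.132  0.147]
scene lid 253 165 0.88 [ 0.615 -0.106  0.144]
scene lid_lip 252 164 0.84 [ 0.611 -0.106  0.144]
scene sanding_block 235 251 0.77 [ 0.687 -0.268  0.029]
scene screwdriver_yellow 287 222 0.76 [ 0.739 -0.124  0.022]
top [[404.9946698232693, 0.0, 258.6512091619872], [0.0, 404.9946698232693, 191.61029238771053], [0.0, 0.0, 1.0]] [[-0.0008, -1.0, -0.0001], [-0.9954, 0.0008, -0.096], [0.096, -0.0, -0.9954]] [-0.1485292   0.64417116  0.97987774]
top case 239 208 0.9 [ 0.596 -0.106  0.154]
top lid 234 200 0.73 [ 0.615 -0.094  0.137]
top lid_lip 236 204 0.69 [ 0.606 -0.099  0.146]
top stay 243 156 0.27 [ 0.736 -0.109  0.022]
top tin_small 182 232 0.58 [0.544 0.033 0.071]
top sanding_block 306 179 0.8 [ 0.676 -0.268  0.031]
top screwdriver_yellow 242 156 0.81 [ 0.736 -0.107  0.022]
{'t': 0.9, 'q': array([-9.06879229e-01,  3.58572529e-01,  1.18894578e-02, -1.34112400e-05,
       -1.22411256e+00, -2.88107047e-01]), 'qd': array([-1.05016285e-03,  2.94133121e-04, -9.65748090e-04,  1.21013882e-05,
        2.78418397e-03, -4.89027343e-04]), 'joint_efforts': array([ 6.00953590e-04, -5.82352924e+01,  2.93302506e+01,  7.00237289e+00,
        1.25521357e-02, -1.00222337e-05]), 'eef_pos': array([ 0.24771805, -0.6278643 ,  0.22657201]), 'ee_rot': array([ 3.14158973e+00,  1.22895818e-05, -2.76578716e+00]), 'force': array([0.54634361, 0.0620686 , 0.48307652]), 'moment': array([ 0.0118815 , -0.01531684, -0.01032822]), 'gripper_force': 0.0, 'width': 0.08762216484739963}
```

Run:
```python
import cv2,numpy as np
a=cv2.imread("pics/scene1.png")[90:290,150:370]; b=cv2.imread("pics/top1.png")[120:290,150:340]
a=cv2.resize(a,(440,400));b=cv2.resize(b,(360,400*1)[:1]+(322,))
b=cv2.copyMakeBorder(b,0,78,0,0,0)
cv2.imwrite("pics/ab.png",np.hstack([a,b]))
from station import *
# lid plane/points from top depth
c=camera_params("top");d=np.load("pics/top1.npy");v,u=np.mgrid[0:384,0:512]
P=(np.linalg.inv(c["mtx"])@np.stack([u*d,v*d,d]).reshape(3,-1)).T-c["t"];P=P@c["R"]
cl=cv2.imread("pics/top1.png").reshape(-1,3)
m=(d.ravel()>0)&(abs(P[:,0]-.6)<.2)&(abs(P[:,1]+.1)<.13)&(P[:,2]>.09)&(P[:,2]<.25)
Q=P[m];print(len(Q),Q.min(0),Q.max(0))
for z in np.arange(.09,.24,.01):
    k=Q[abs(Q[:,2]-z)<.004]
    if len(k)>3: print(round(z,3),len(k),np.percentile(k[:,0],[2,50,98]).round(3),np.percentile(k[:,1],[2,50,98]).round(3))
```

```text
7128 [ 0.40003548 -0.21406812  0.09000144] [0.79989112 0.02998539 0.24993598]
0.09 110 [0.654 0.687 0.791] [-0.176 -0.079  0.02 ]
0.1 721 [0.637 0.667 0.778] [-0.173 -0.084  0.008]
0.11 398 [0.412 0.65  0.789] [-0.183 -0.083  0.027]
0.12 367 [0.411 0.637 0.783] [-0.184 -0.088  0.019]
0.13 380 [0.408 0.625 0.786] [-0.187 -0.087  0.02 ]
0.14 460 [0.404 0.617 0.786] [-0.188 -0.079  0.023]
0.15 431 [0.581 0.605 0.793] [-0.193 -0.092  0.01 ]
0.16 412 [0.57  0.591 0.78 ] [-0.197 -0.098 -0.011]
0.17 320 [0.561 0.58  0.78 ] [-0.201 -0.097 -0.013]
0.18 139 [0.555 0.593 0.794] [-0.205 -0.082 -0.013]
0.19 469 [0.544 0.571 0.78 ] [-0.205 -0.106 -0.016]
0.2 818 [0.528 0.557 0.791] [-0.208 -0.106 -0.006]
0.21 92 [0.532 0.758 0.787] [-0.102 -0.028  0.027]
0.22 659 [0.737 0.769 0.798] [-0.063 -0.001  0.029]
0.23 40 [0.768 0.782 0.799] [-0.105 -0.069 -0.006]
```

View pics/ab.png

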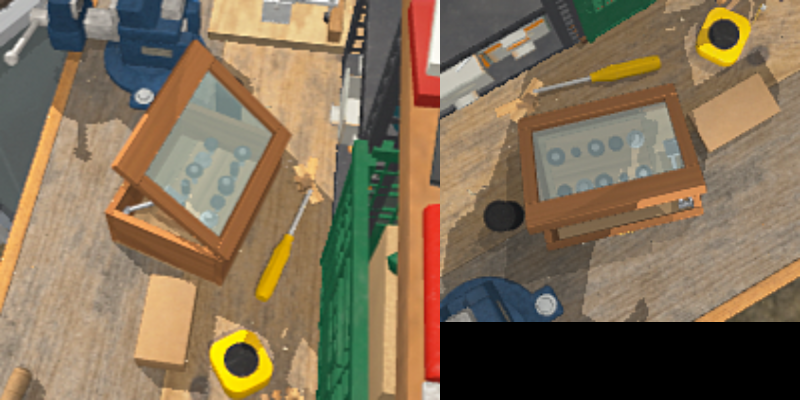

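```bash
cat > geo.py <<'E'
import numpy as np, cv2
from scipy.spatial.transform import Rotation as Ro
def cloud(n,c):
    d=np.load(f"pics/{n}1.npy");v,u=np.mgrid[0:384,0:512]
    P=(np.linalg.inv(c["mtx"])@np.stack([u*d,v*d,d]).reshape(3,-1)).T-c["t"]
    return (P@c["R"]).reshape(384,512,3),d
E
python3 - <<'E'
from geo import *
from station import *
from scipy.optimize import minimize
# silhouette+depth fit: lid quad (top face) in both cameras
A={}
for n in("top","scene"):
    c=camera_params(n);P,d=cloud(n,c);im=cv2.imread(f"pics/{n}1.png").astype(int)
    A[n]=(c,P,d)
def inlid(P,p,th=.7,m=0):
    x,y,yaw=p; c,s=np.cos(yaw),np.sin(yaw)
    X=(P[...,0]-x)*c+(P[...,1]-y)*s; Y=-(P[...,0]-x)*s+(P[...,1]-y)*c; Z=P[...,2]
    a=-(X-.08)*np.cos(th)+(Z-.081)*np.sin(th); h=(X-.08)*np.sin(th)+(Z-.081)*np.cos(th)
    return a,Y,h,X,Z
def cost(p):
    r=0
    for n in A:
        c,P,d=A[n]; a,Y,h,X,Z=inlid(P,p)
        ok=d>0
        fr=(a>0)&(a<.178)&(abs(Y)<.1)&~((a>.03)&(a<.148)&(abs(Y)<.07))
        near=(a>-.03)&(a<.21)&(abs(Y)<.13)&(abs(h-.014)<.012)&ok
        # reward frame points on plane, penalize plane points outside
        r-=(near&fr)@np.ones(512)@np.ones(384)*0 + (fr&near&(abs(h-.014)<.006)).sum()-(near&~((a>0)&(a<.178)&(abs(Y)<.1))).sum()
        r+=np.clip(abs(h-.014)[near&fr]/.006,0,1).sum()*.7
    return r
best=min(((cost((x,y,w)),(x,y,w)) for x in np.arange(.55,.66,.01) for y in np.arange(-.15,-.06,.01) for w in np.arange(0,.4,.05)))
r=minimize(cost,best[1],method="Nelder-Mead",options=dict(initial_simplex=np.array(best[1])+np.vstack([np.zeros(3),np.diag([.008,.008,.05])])))
print(best,r.x,r.fun); p=r.x
for n in A:
    a,Y,h,X,Z=inlid(A[n][1],p); m=(abs(h-.014)<.008)&(a>-.03)&(a<.21)&(abs(Y)<.13)&(A[n][2]>0)
    print(n,m.sum(),np.percentile(a[m],[.5,2,98,99.5]).round(4),np.percentile(Y[m],[.5,2,98,99.5]).round(4),np.median(h[m]))
    # stay: points under lid near y=-.076
    k=(abs(Y+.076)<.012)&(h<-.008)&(X<.03)&(X>-.062)&(Z>.085)&(A[n][2]>0)
    if k.sum(): print("stay",k.sum(),np.c_[X[k],Y[k],Z[k]][:12].round(3).tolist())
    im=cv2.imread(f"pics/{n}1.png");c=A[n][0]
    def pr(q):
        x,y,w=p;W=np.array([x+q[0]*np.cos(w)-q[1]*np.sin(w),y+q[0]*np.sin(w)+q[1]*np.cos(w),q[2]])
        k=c["mtx"]@(c["R"]@W+c["t"]);return tuple(int(round(4*(t))) for t in k[:2]/k[2])
    im=cv2.resize(im,None,fx=4,fy=4,interpolation=2)
    L=lambda a,y,h:(.08-a*np.cos(.7)+h*np.sin(.7),y,.081+a*np.sin(.7)+h*np.cos(.7))
    for q in([L(0,-.1,.014),L(.178,-.1,.014),L(.178,.1,.014),L(0,.1,.014)],[(-.08,-.1,.08),(-.08,.1,.08),(-.08,.1,0),(-.08,-.1,0)],[(-.063,-.076,.059),(.0033,-.076,.138)]):
        cv2.polylines(im,[np.array([pr(t) for t in q])],len(q)>2,(0,0,255),1)
    u,v=pr((0,0,.1)); im=im[max(v-260,0):v+260,max(u-200,0):u+200]; cv2.imwrite(f"pics/o_{n}.png",im); A[n]+=(im,)
h=min(A[n][3].shape[0] for n in A);cv2.imwrite("pics/ov.png",np.hstack([A[n][3][:h] for n in A]))
E
```

```text
(np.float64(-2031.4491834869273), (np.float64(0.6000000000000001), np.float64(-0.10999999999999996), np.float64(0.25))) [ 0.59644393 -0.10740331  0.22977654] -2615.7548497053467
top 3134 [-0.0005  0.0018  0.1769  0.1775] [-0.0972 -0.0954  0.0994  0.1011] 0.01322957504522174
scene 4780 [-0.0014  0.0017  0.1746  0.1753] [-0.0997 -0.099   0.0963  0.1002] 0.010482970745119013
stay 18 [[-0.028, -0.076, 0.102], [-0.024, -0.077, 0.105], [-0.021, -0.077, 0.108], [-0.018, -0.078, 0.112], [-0.041, -0.075, 0.085], [-0.037, -0.076, 0.09], [-0.033, -0.077, 0.095], [-0.03, -0.077, 0.097], [-0.027, -0.077, 0.099], [-0.024, -0.078, 0.102], [-0.02, -0.079, 0.107], [-0.018, -0.078, 0.107]]
```

View pics/ov.png

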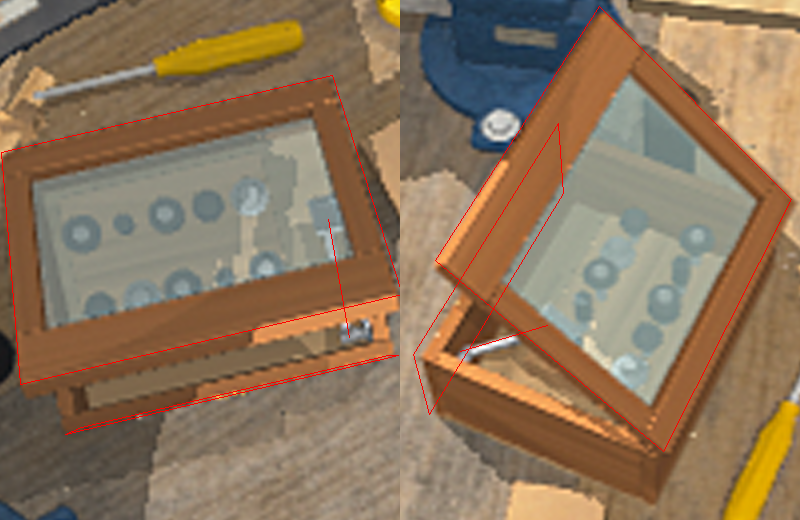

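```bash
cat >> geo.py <<'E'
C0=np.array([.5964,-.1074,0]);YAW=.23;RC=Ro.from_euler('z',YAW)
def Rt(psi,dip,sgn=1):   # tool in case frame, y horizontal
    z=np.array([np.cos(psi)*np.cos(dip),np.sin(psi)*np.cos(dip),-np.sin(dip)])
    y=sgn*np.array([-np.sin(psi),np.cos(psi),0]);return Ro.from_matrix(np.c_[np.cross(y,z),y,z])
def box(hx,hy,z0,z1,n=15):
    g=np.stack(np.meshgrid(np.linspace(-hx,hx,5),np.linspace(-hy,hy,2*n+1),np.linspace(z0,z1,n),indexing='ij'),-1).reshape(-1,3);return g
F=box(.0095,.021,-.06,0);B=box(.039,.0965,-.2,-.066)
def touch(pts,inset=0):  # lid angle at which falling lid underside/any face first meets the points (<=.7)
    r=np.hypot(.08-pts[:,0],pts[:,2]-.081);a=np.arctan2(pts[:,2]-.081,.08-pts[:,0])
    k=(abs(pts[:,1])<.103)&(r<.1785+.003)
    return a[k].max() if k.any() else -1
def push_tcp(psi,dip,s,over,adv=0): # rod contact s below roller, tip corner 'over' past rod in y
    rod=np.array([.0033,-.076,.1378])-s*np.array([.644,0,.765])
    R=Rt(psi,dip);P=R.apply(F)                     # relative to TCP
    # choose y so max y of the +x-side corner = rod y+over
    c=R.apply([0,-.021,0]);dy=-.076+over-c[1]
    # choose x: advance until finger touches rod (front side), sample
    zs=rod[2]-0; T=np.array([0,dy,zs]);Q=P+T
    k=(abs(Q[:,1]+.076)<.004)
    # rod front-side x at height z: axis x - 3/cos(.7) 
    xr=rod[0]+(Q[k,2]-rod[2])*np.tan(.7)-.003/np.cos(.7)
    T[0]=(xr-Q[k,0]).min()+adv;return T
E
python3 - <<'E'
from geo import *
for pd in(45,60,70,80,90):
  for dip in(.1,.2,.3,.4):
    for s in(.022,.03):
      T=push_tcp(np.radians(pd),dip,s,.01,.012);R=Rt(np.radians(pd),dip)
      print(pd,dip,s,T.round(3),"finger",round(touch(R.apply(F)+T),3),"body",round(touch(R.apply(B)+T),3))
E
```

```text
45 0.1 0.022 [-0.018 -0.051  0.121] finger 0.539 body 0.556
45 0.1 0.03 [-0.023 -0.051  0.115] finger 0.458 body 0.508
45 0.2 0.022 [-0.017 -0.051  0.121] finger 0.549 body 0.62
45 0.2 0.03 [-0.022 -0.051  0.115] finger 0.466 body 0.569
45 0.3 0.022 [-0.015 -0.051  0.121] finger 0.558 body 0.686
45 0.3 0.03 [-0.021 -0.051  0.115] finger 0.474 body 0.634
45 0.4 0.022 [-0.014 -0.051  0.121] finger 0.567 body 0.755
45 0.4 0.03 [-0.019 -0.051  0.115] finger 0.5 body 0.701
60 0.1 0.022 [-0.023 -0.056  0.121] finger 0.528 body 0.531
60 0.1 0.03 [-0.029 -0.056  0.115] finger 0.449 body 0.484
60 0.2 0.022 [-0.022 -0.056  0.121] finger 0.535 body 0.59
60 0.2 0.03 [-0.027 -0.056  0.115] finger 0.455 body 0.542
60 0.3 0.022 [-0.021 -0.055  0.121] finger 0.545 body 0.652
60 0.3 0.03 [-0.026 -0.055  0.115] finger 0.481 body 0.602
60 0.4 0.022 [-0.023 -0.055  0.121] finger 0.569 body 0.725
60 0.4 0.03 [-0.028 -0.055  0.115] finger 0.506 body 0.672
70 0.1 0.022 [-0.027 -0.059  0.121] finger 0.519 body -1
70 0.1 0.03 [-0.032 -0.059  0.115] finger 0.442 body -1
70 0.2 0.022 [-0.025 -0.059  0.121] fin
[... 525 characters left out ...]
ger 0.475 body -1
80 0.3 0.022 [-0.029 -0.062  0.121] finger 0.571 body -1
80 0.3 0.03 [-0.034 -0.062  0.115] finger 0.501 body -1
80 0.4 0.022 [-0.028 -0.062  0.121] finger 0.61 body 0.623
80 0.4 0.03 [-0.033 -0.062  0.115] finger 0.541 body 0.577
90 0.1 0.022 [-0.031 -0.066  0.121] finger 0.531 body -1
90 0.1 0.03 [-0.036 -0.066  0.115] finger 0.456 body -1
90 0.2 0.022 [-0.031 -0.066  0.121] finger 0.565 body -1
90 0.2 0.03 [-0.036 -0.066  0.115] finger 0.491 body -1
90 0.3 0.022 [-0.03  -0.066  0.121] finger 0.595 body -1
90 0.3 0.03 [-0.036 -0.066  0.115] finger 0.522 body -1
90 0.4 0.022 [-0.03  -0.066  0.121] finger 0.635 body -1
90 0.4 0.03 [-0.035 -0.066  0.115] finger 0.563 body -1
```

```bash
cat >> geo.py <<'E'
def world(T): return C0+RC.apply(T)
def case(p): return RC.inv().apply(np.array(p)-C0)
def rel(T,R):
    from station import arm
    s=arm.get_state();R0=Ro.from_euler('xyz',s["ee_rot"]);Rw=RC*R
    return (R0.inv().apply(world(T)-s["eef_pos"])*1000).round(1),(R0.inv()*Rw).as_rotvec().round(3)
E
python3 - <<'E'
from geo import *
psi=np.radians(80);T=push_tcp(psi,.28,.024,.01,0);R=Rt(psi,.28)
print(T,touch(R.apply(F)+T+[.013,0,0]),touch(R.apply(B)+T+[.02,0,0]))
S=T.copy();S[0]=-.14;S[2]+=.01
for sg in(1,-1):
    d,w=rel(S,Rt(psi,.28,sg));print(sg,d,w,np.linalg.norm(w),world(S))
    from station import arm
    R0=Ro.from_euler('xyz',arm.get_state()["ee_rot"])
    for f in(.25,.5,.75,1):print((R0*Ro.from_rotvec(w*f)).as_matrix()[:,2].round(2),end=' ')
E
```

```text
[-0.04228075 -0.06235339  0.11944   ] 0.5518529930980404 -1
1 [-367.8  314.8   97.1] [-0.801 -1.109 -1.063] 1.7324696245533426 [ 0.47430188 -0.20002825  0.12944   ]
[ 0.14  0.3  -0.94] [ 0.18  0.6  -0.78] [ 0.11  0.83 -0.54] [-0.05  0.96 -0.28] -1 [-367.8  314.8   97.1] [-1.196  0.864  1.589] 2.168371047583877 [ 0.47430188 -0.20002825  0.12944   ]
[-0.26  0.25 -0.93] [-0.36  0.55 -0.75] [-0.29  0.81 -0.51] [-0.05  0.96 -0.28]
```

```bash
python3 -m jog '[[[-30,25,5,-0.08,-0.11,-0.106,0],[-60,50,10,-0.16,-0.22,-0.21,0],[-90,80,15,-0.24,-0.33,-0.32,0],[-120,105,20,-0.32,-0.44,-0.425,0],[-150,130,25,-0.40,-0.555,-0.53,0],[-185,157,30,-0.40,-0.555,-0.53,0]]]' 20; python3 -c "
from station import arm
from geo import *
s=arm.get_state();print(s['q'].round(3),s['width'],case(s['eef_pos']))"
```

```text
t: 1.65
eef_pos: [0.3619, -0.414, 0.1932]
ee_rot: [2.867, 0.632, -2.308]
force: [0.6, 0.5, 0.5]
width: 0.0331
gripper_force: 0.0
[-0.907  0.485  0.154 -0.543 -1.662  0.329] 0.03312762598399278 [-0.29818117 -0.24504922  0.19319067]
```

Run:
```python
from geo import *
psi=np.radians(80);T=push_tcp(psi,.28,.024,.01,0);S=T.copy();S[0]=-.14;S[2]+=.01
print(rel(S,Rt(psi,.28)))
```

```text
(array([-151.2,    6.9,  198.9]), array([-0.4  , -0.548, -0.536]))
```

```bash
python3 -m jog '[[[-20,1,28,-0.07,-0.09,-0.09,0],[-40,2,56,-0.13,-0.18,-0.18,0],[-62,3,84,-0.20,-0.27,-0.265,0],[-85,4,112,-0.265,-0.36,-0.355,0],[-110,5,145,-0.33,-0.45,-0.44,0],[-135,6,177,-0.40,-0.548,-0.536,0],[-151,7,199,-0.40,-0.548,-0.536,0],[-151,7,199,-0.40,-0.548,-0.536,0]]]'
python3 - <<'E'
from station import *
from geo import *
s=arm.get_state();print(s['q'].round(3),s['width'],case(s['eef_pos']))
psi=np.radians(80);T=push_tcp(psi,.28,.024,.01,0);print(T,rel(T,Rt(psi,.28)))
p,d=grab_frame("wrist");cv2.imwrite("pics/w1.png",p);a,_=grab_frame("scene");cv2.imwrite("pics/s2.png",np.hstack([cv2.resize(a[60:310,120:400],(448,400)),cv2.resize(p,(352,264),interpolation=3).repeat(1,0) if 0 else cv2.copyMakeBorder(cv2.resize(p,(352,264)),0,136,0,0,0)]))
E
```

```text
t: 2.65
eef_pos: [0.4747, -0.1986, 0.1308]
ee_rot: [3.141, 1.284, -1.513]
force: [-0.4, -0.8, 0.2]
width: 0.0002
gripper_force: 0.0
[-0.681  0.804  0.218 -0.874 -1.964  0.841] 0.00021405566491629989 [-0.13929301 -0.06100089  0.13080787]
[-0.04228075 -0.06235339  0.11944   ] (array([  6.6, -95.8,  17.8]), array([ 0.003, -0.007,  0.001]))
```

View pics/s2.png

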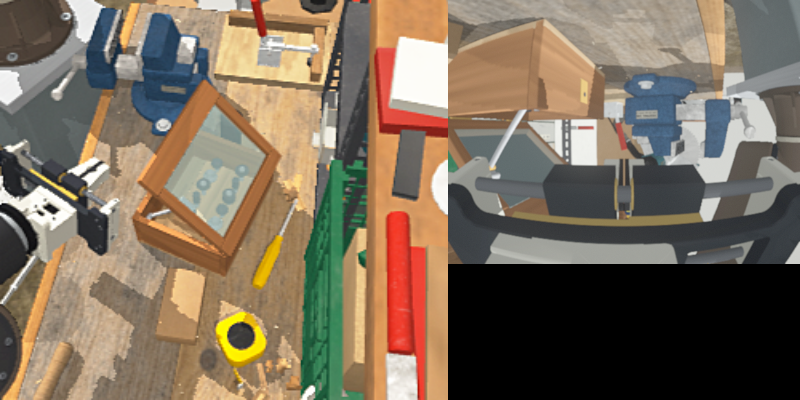

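```bash
python3 -m jog '[[[2,-25,5,0,0,0,0],[4,-50,9,0,0,0,0],[6,-70,13,0,0,0,0],[6.6,-84,15.6,0,0,0,0],[6.6,-84,15.6,0,0,0,0]]]'
python3 - <<'E'
from station import *
from geo import *
s=arm.get_state();print(s['q'].round(3),case(s['eef_pos']),s['force'])
psi=np.radians(80);T=push_tcp(psi,.28,.024,.01,0);print(T,rel(T,Rt(psi,.28)))
p,d=grab_frame("wrist");cv2.imwrite("pics/w2.png",cv2.resize(p,None,fx=1.5,fy=1.5))
E
```

```text
t: 3.38
eef_pos: [0.5578, -0.1821, 0.1209]
ee_rot: [-3.134, 1.284, -1.506]
force: [0.4, 0.6, 0.3]
width: 0.0007
gripper_force: 0.0
[-0.614  0.863  0.355 -0.95  -1.964  0.739] [-0.05461581 -0.06388981  0.12085841] [0.36296108 0.62370971 0.31630692]
[-0.04228075 -0.06235339  0.11944   ] (array([  0.4, -11.9,   3.9]), array([ 0.001, -0.007,  0.003]))
```

View pics/w2.png

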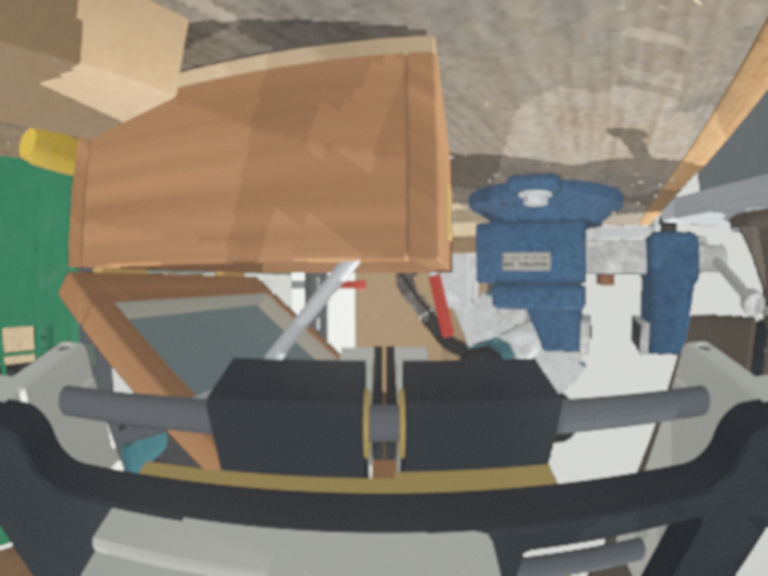

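```bash
python3 -m jog '[[[0.4,-8,3.9,0,-0.007,0,0],[0.4,-12,4,0,-0.007,0,0],[0.4,-15,4,0,-0.007,0,0],[0.4,-17,4,0,-0.007,0,0],[0.4,-17,4,0,-0.007,0,0]]]'
python3 - <<'E'
from station import *
from geo import *
s=arm.get_state();print(case(s['eef_pos']),s['force'])
E
```

```text
t: 4.05
eef_pos: [0.5741, -0.1777, 0.1195]
ee_rot: [-3.135, 1.291, -1.507]
force: [-0.0, -0.1, 0.2]
width: 0.0006
gripper_force: 0.0
[-0.03773586 -0.06334709  0.11951434] [-0.04044978 -0.05917425  0.19595037]
```

```bash
python3 -m jog '[[[0,-2,0,0,0,0,0],[0,-4,0,0,0,0,0],[0,-6,0,0,0,0,0],[0,-6,0,0,0,0,0]]]'
python3 - <<'E'
from station import *
from geo import *
s=arm.get_state();print(case(s['eef_pos']),s['force'])
p,d=grab_frame("wrist");cv2.imwrite("pics/w3.png",cv2.resize(p[150:300,120:340],None,fx=3,fy=3))
E
```

```text
t: 4.55
eef_pos: [0.5799, -0.1772, 0.1197]
ee_rot: [-3.135, 1.292, -1.507]
force: [-2.1, 1.1, 1.8]
width: 0.0
gripper_force: 1.3
[-0.03201445 -0.064166    0.11969872] [-2.11746914  1.0943051   1.82427004]
```

View pics/w3.png

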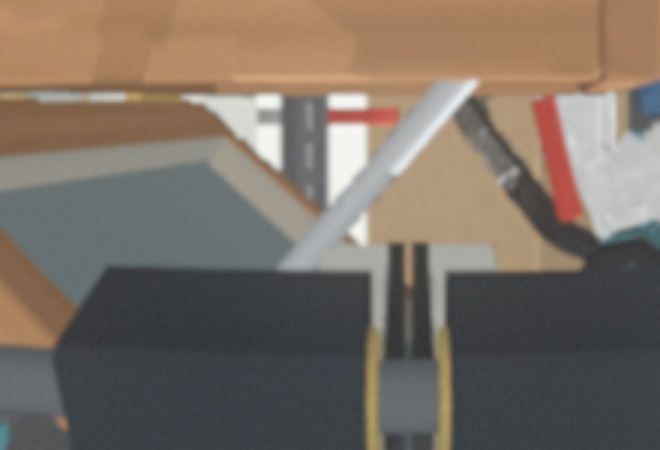

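```bash
python3 -m jog '[[[0,-2,0,0,0,0,0],[0,-4,0,0,0,0,0],[0,-6,0,0,0,0,0],[0,-8,0,0,0,0,0],[0,-10,0,0,0,0,0],[0,-12,0,0,0,0,0],[0,-12,0,0,0,0,0],[0,-12,0,0,0,0,0]]]'
python3 - <<'E'
from station import *
from geo import *
s=arm.get_state();print(case(s['eef_pos']),s['force'],s['moment'])
p,d=grab_frame("wrist");cv2.imwrite("pics/w4.png",cv2.resize(p,None,fx=1.2,fy=1.2))
E
```

```text
t: 5.6
eef_pos: [0.592, -0.1768, 0.1193]
ee_rot: [-3.136, 1.291, -1.509]
force: [-2.4, -1.4, -3.0]
width: 0.0006
gripper_force: 2.0
[-0.02011483 -0.06660153  0.11925148] [-2.3860887  -1.39920518 -2.98473165] [-4.26186813  0.1151341   0.92557835]
```

View pics/w4.png

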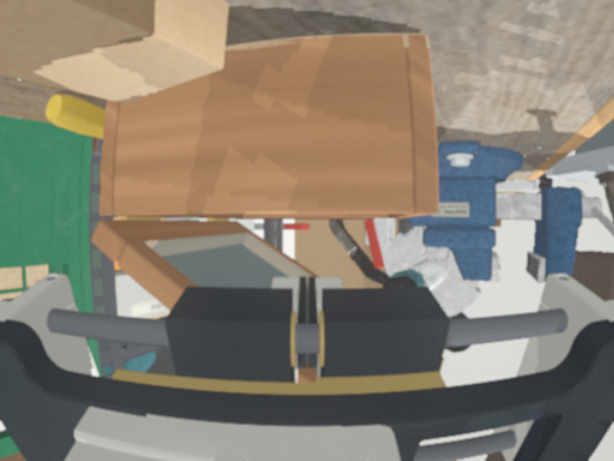

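Run:
```python
from geo import *
R=Rt(np.pi/2,.28)
for W in[(-60,-78,116),(-85,-80,97),(-101,-80,95),(-101,-80,64),(-101,-80,56)]:print(*rel(np.array(W)/1e3,R))
```

```text
[  8.1  37.4 -16.5] [-0.167  0.    -0.046]
[ 28.1  61.7 -17.3] [-0.167  0.    -0.046]
[ 30.7  77.4 -19.4] [-0.167  0.    -0.046]
[ 60.5  77.5 -10.9] [-0.167  0.    -0.046]
[68.2 77.5 -8.7] [-0.167  0.    -0.046]
```

```bash
python3 -m jog '[[[0,0,0,0,0,0,0],[0,0,0,0,0,0,0],[1,6,-3,-0.03,0,-0.01,0],[3,13,-6,-0.06,0,-0.02,0],[4,20,-9,-0.09,0,-0.03,0],[6,27,-12,-0.12,0,-0.04,0],[7,32,-15,-0.15,0,-0.046,0],[8,37,-16.5,-0.167,0,-0.046,0],[13,43,-16.7,-0.167,0,-0.046,0],[18,50,-17,-0.167,0,-0.046,0],[23,56,-17.2,-0.167,0,-0.046,0],[28,61.7,-17.3,-0.167,0,-0.046,0],[28,61.7,-17.3,-0.167,0,-0.046,0]]]'
python3 - <<'E'
from station import *
from geo import *
s=arm.get_state();print(s['q'].round(2),case(s['eef_pos']),s['force'],s['moment'])
R=Rt(np.pi/2,.28)
for W in[(-101,-80,95),(-101,-80,64),(-101,-80,56)]:print(*rel(np.array(W)/1e3,R))
a,d=grab_frame("scene");p,d=grab_frame("wrist");cv2.imwrite("pics/w5.png",np.hstack([cv2.resize(a[100:260,170:330],(384,384)),cv2.resize(p[:, 60:444],(384,384))]))
E
```

```text
t: 7.28
eef_pos: [0.531, -0.2048, 0.097]
ee_rot: [3.137, 1.292, -1.345]
force: [-0.5, -1.6, -2.8]
width: 0.0001
gripper_force: 1.7
[-0.58  0.94  0.43 -0.85 -2.07  0.82] [-0.08585386 -0.07992454  0.09697088] [-0.53014878 -1.56644503 -2.83682818] [-4.26691101 -0.71827377  0.37541931]
[ 1.9 15.1  0.5] [ 0.     0.001 -0.001]
[31.7 15.1  9. ] [ 0.     0.001 -0.001]
[39.4 15.1 11.2] [ 0.     0.001 -0.001]
```

View pics/w5.png

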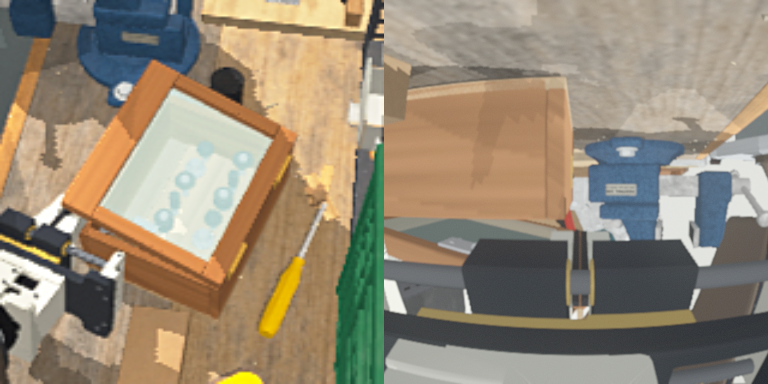

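```bash
python3 -m jog '[[[0.5,4,0,0,0,0,0],[1,8,0,0,0,0,0],[1.5,12,0.4,0,0,0,0],[1.9,15.1,0.5,0,0,0,0],[5,15.1,1.4,0,0,0,0],[8,15.1,2.3,0,0,0,0],[12,15.1,3.5,0,0,0,0],[12,15.1,3.5,0,0,0,0]]]'
python3 - <<'E'
from station import *
from geo import *
s=arm.get_state();print(case(s['eef_pos']),s['force'],s['moment'])
p,d=grab_frame("wrist");cv2.imwrite("pics/w6.png",cv2.resize(p[100:300,60:400],(680,400)))
E
```

```text
t: 8.38
eef_pos: [0.5168, -0.2079, 0.0842]
ee_rot: [3.138, 1.292, -1.344]
force: [-1.9, -1.9, -2.4]
width: 0.0003
gripper_force: 1.6
[-0.10038451 -0.07973219  0.08423652] [-1.85728375 -1.93275886 -2.41211357] [-4.25737221 -0.57189878  0.97087483]
```

View pics/w6.png

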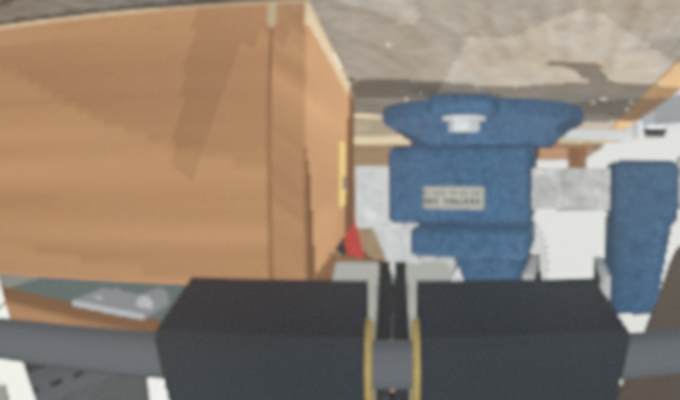

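```bash
python3 -m jog '[[[3,1,0.9,0,0,0,0],[6,1,1.7,0,0,0,0],[9,1,2.6,0,0,0,0],[12,1,3.4,0,0,0,0],[12,1,3.4,0,0,0,0]]]'
python3 - <<'E'
from station import *
from geo import *
s=arm.get_state();print(case(s['eef_pos']),s['force'],s['moment'])
E
```

```text
t: 9.05
eef_pos: [0.516, -0.2081, 0.0719]
ee_rot: [3.14, 1.292, -1.343]
force: [-2.7, -2.3, -2.2]
width: 0.0002
gripper_force: 1.6
[-0.10122244 -0.07975148  0.07190935] [-2.69486794 -2.29772362 -2.24553098] [-4.30070641 -0.6157143   0.86547942]
```

```bash
python3 -m jog '[[[3,0,0.9,0,0,0,0],[6,0,1.7,0,0,0,0],[8,0,2.3,0,0,0,0],[10,0,2.8,0,0,0,0],[12,0,3.4,0,0,0,0],[12,0,3.4,0,0,0,0]]]'
python3 - <<'E'
from station import *
from geo import *
s=arm.get_state();print(case(s['eef_pos']),s['force'],s['moment'])
p,d=grab_frame("wrist");cv2.imwrite("pics/w7.png",cv2.resize(p[100:300,60:400],(680,400)))
E
```

```text
t: 9.8
eef_pos: [0.5163, -0.208, 0.0598]
ee_rot: [-3.141, 1.291, -1.34]
force: [0.1, -0.6, 0.7]
width: 0.0007
gripper_force: 0.0
[-0.10093375 -0.07964786  0.05982528] [ 0.07881601 -0.63691278  0.68806312] [-3.13369396 -0.54607242  0.01513105]
```

View pics/w7.png

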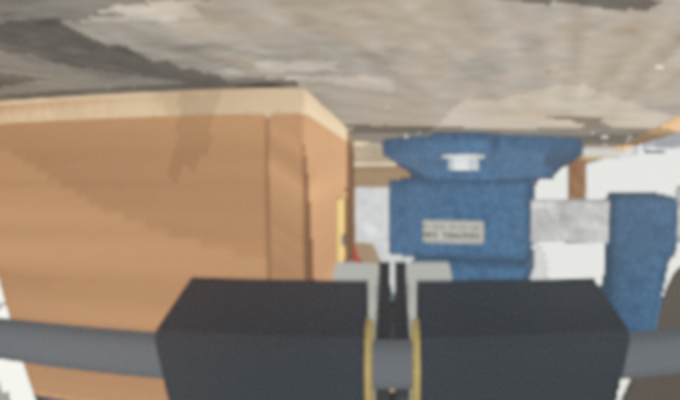

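```bash
python3 -m jog '[[[4,2,1,0,0,0,0],[4,15,-4,0,0,0,0],[2,35,-12,0,0,0,0],[-2,60,-20,0,0,0,0],[-10,80,-25,0,0,0,0],[-10,80,-25,0,0,0,0],[-10,80,-25,0,0,0,0]]]'
python3 - <<'E'
from station import *
from geo import *
s=arm.get_state();print(case(s['eef_pos']),s['force'],s['t'])
a,d=grab_frame("scene");b,dt=grab_frame("top");np.save("pics/top1.npy",dt)
P,_=cloud("top",camera_params("top"));Q=RC.inv().apply(P.reshape(-1,3)-C0)
for x0,x1 in((-.096,-.075),(.055,.075)):
    k=(Q[:,0]>x0)&(Q[:,0]<x1)&(abs(Q[:,1])<.09)&(Q[:,2]>.05);print(np.percentile(Q[k,2],[10,50,90]).round(4))
for q in("tin_small","sanding_block","screwdriver_yellow"):
    r=spot_in(q,"top")[:1]; print(q,r and (r[0]["uv"],))
cv2.imwrite("pics/f.png",np.hstack([cv2.resize(a[100:260,170:330],(384,384)),cv2.resize(b[120:280,150:310],(384,384))]))
E
```

```text
t: 10.72
eef_pos: [0.4431, -0.2473, 0.0768]
ee_rot: [-3.139, 1.291, -1.339]
force: [-0.1, 0.6, 0.1]
width: 0.0006
gripper_force: 0.0
[-0.18113351 -0.10126193  0.07675677] [-0.13766168  0.61482887  0.14316416] 10.725
[0.0919 0.095  0.5882]
[0.0847 0.0931 0.0956]
tin_small ([183.0, 230.9],)
sanding_block ([302.9, 178.1],)
screwdriver_yellow ([241.6, 160.1],)
```

View pics/f.png

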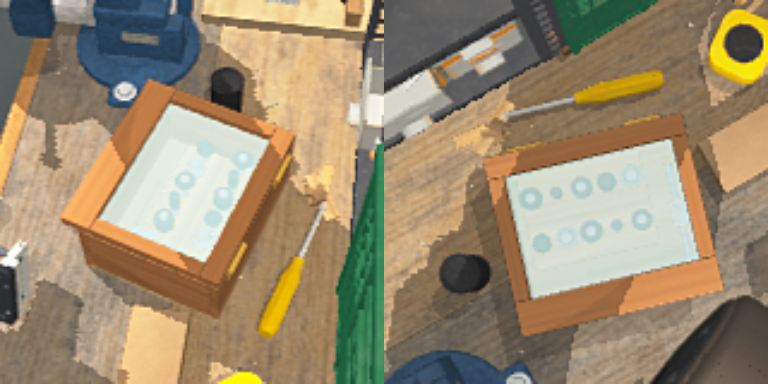

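The pictures show the lid shut, with its top at z = 0.095 along front and back. The stay lies folded inside, the bystanders are where they stood, and the arm is clear.

```bash
python3 -c "
from station import arm
print(arm.job_done())"
```

```text
the job is handed in; nothing more can be done
None
```

I pushed the stay off, caught the lid on the fingers and let it down softly; it is fully shut with the stay folded inside, the tin, sanding block and screwdriver look unmoved in the final pictures, and the job is handed in (no verdict was returned).

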